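# Draw a dropped washer out from behind a wire guard

### The job

The steel washer has dropped behind the wire guard. Take the hooked rod, reach through the guard's low window, and draw the washer out along the tray until it is pulled firmly home, flat, against the stop bar across the tray, with a steady pull of about 6 N (never over 15 N) held for a moment; then lay the rod down on the bench on its foot and hook tip, off the tray. Touch the washer only with the rod, press nothing harder than that against the guard, stop bar or tray, and leave the two bottles beside the guard alone.

Things in the scene. Friction and masses are not known exactly. Their poses are not given: they have to be found in the camera images.
- guard: Fixed, rigid wire guard standing on a steel drip tray. Origin: bench level, below the window's middle, in the plane of the front wires. Own +x points away from the robot into the guarded space, +y left, z up. Wires close back (x = 82 mm), sides (y = -95, +95 mm) and roof (z = 115 mm), so fingers cannot get in. The stop bar (see tray) counts as part of the guard.
- tray: Fixed steel tray, 3 mm thick, origin and axes as the guard's. From the window an open apron (150 mm wide, side lips 10 mm high) runs to x = -83 mm. Across it a clamped stop bar, rigid, 13.5 mm high over the bench, thumb screws at its ends to 20 mm; its face toward the window is set anywhere from x = -57 to -73 mm and is not measured: find it by sight or feel.
- window (a point): Middle of the guard's only opening, at (0, 0, 35) mm in the guard's frame: a low window in the front wires, clear from y = -51 to +51 mm and from the tray (z = 3 mm) up to z = 66 mm.
- hook_rod: Loose hooked rod, 110 g. Origin: centre of its ribbed handle, 90 (x) x 18 (y) x 22 (z) mm. Along own +x a 7 mm round shaft on the handle's axis runs to x = 150 mm, then bends straight down into the hook tip. At x = -60 mm a foot (50 mm cross bar) reaches equally far down: the rod lies level on the bench, handle centre 30 mm up. It starts so, across in front of the tray, hook to the right.
- hook_tip (a point): Lowest point of the round-ended 7 mm hook tip, at (150, 0, -30) mm in the rod's frame. In a grip the rod may tilt a little, so the tip's true height is best felt.
- washer: Loose flat steel washer, 48 mm outside, 24 mm hole, 8 mm thick, about 85 g (mass and friction vary). Origin: centre of its underside; z is its axis. It lies flat on the tray 34 to 48 mm behind the front wires, often off to one side (up to 40 mm) so that it must be slid sideways to pass the window.
- bottle_a: Brown bottle, 42 mm across, 90 mm high, bystander. Origin: centre of its underside.
- bottle_b: White bottle, 38 mm across, 76 mm high, bystander. Origin: centre of its underside.

How it is judged:
By the outcome, as a careful person would: the job done as asked, in the order asked, and still so for the second after the job is handed in, with the robot touching nothing.
It also fails if it takes over 61 s, if anything falls off the work surface, if the arm or the gripper's body presses on something with over 40 N, if the wrist force passes 120 N, or if a joint passes its speed limit or range.

### The arm

A 6-joint arm with a two-finger parallel gripper is mounted at the origin on the work surface; the furniture and walls round the work are solid. World frame = base frame: x ahead of the robot, y to its left, z up, the work surface at z = 0. Lengths are in m, angles in rad, forces in N, time in s.
With the tool pointing down it reaches from about 0.275 to 0.825 m from the base axis. Payload 4.9 kg.
Tool frame: the origin (TCP) lies at the very end of the fingers, on their centre line; the grasp point (between the pads) lies grip_point_offset behind it (grip_point_offset is the distance from the TCP to the grasp point, in m); z points along the fingers, y is the direction in which the jaws open and shut (so a half turn about z gives the same grasp; the last joint's range is limited). The gripper opens to 85 mm and grips with 20 to 120 N. Pads are 22 mm wide; open, the fingers measure 114 mm over their backs; the gripper's body (76 mm by 85 mm) begins 54 mm behind the grasp point. The pads swing forward as they close: fully open they stand 13 mm farther back than shut.
Start: joints at [1.152, 0.326, -0.193, 1.052, 0, 1.437], TCP at [0.155, 0.528, 0.231] pointing down, gripper open.
Joint ranges: [-2.65, 2.65], [-0.97, 1.79], [-1.3, 1.35], [-1.93, 2.1], [-1.47, 1.37], [-3.14, 3.14]. Speed limits (rad/s): [2.57, 2.57, 3.14, 3.14, 3.14, 3.14].

### API

Orientations are given as a unit quaternion [x, y, z, w].
In Python, from station import get_obs, camera, camera_info, finish_job, grip_point_offset gives the robot as it stands.
- The arm moves only by the tool move_arm, never from a script. Its argument "series" is a list of rows, each an object of numbers: "gripper": the closure in counts, from 0 (fully open) to 255 (shut); "tx", "ty", "tz": the shift along the tool's x, y, z in m; "ax", "ay", "az": the turn, a rotation vector about the tool's x, y, z in rad. In form: [{"gripper": .., "tx": .., "ty": .., "tz": .., "ax": .., "ay": .., "az": ..}, ...]. A call has 1 to 10 rows; each row is the pose to reach, as a shift and turn from the pose commanded when the call began, along the tool's axes at that moment; what a row does not reach only later rows make up. A row lasts 1/12 s, in which the tool goes at most 41.7 mm and 7.16 degrees, less where a joint would pass 70% of its speed; a pose out of reach is approached as far as the arm can. A call with a gripper value outside its range is refused whole. The fingers move at their own pace and stop on an object; "squeeze" is the grip in N (left out, the last holds). Time passes only in rows, so rows that repeat a pose let the fingers close. It gives the time, the measured TCP pose, the force and the opening at its end, in the units of the state.
- get_obs(): the state, without advancing time (a new reading comes with each control period).
- camera(name): name is "side" or "top" or "wrist"; returns the picture (420x560x3 uint8, blue, green, red); there is no depth.
- camera_info(name): a dict with "fx", "fy", "cx", "cy" (pixels), "k1" (the pictures are not rectified: a ray, as slopes to the right and down, at radius r is drawn at 1 + k1 r^2 times it, then the intrinsics apply), "extrinsics" (4x4, takes a point from camera to world coordinates). Camera axes: x right, y down, z forward; pixel columns grow to the right and rows downward; lengths in m; the calibration is good to about 2 mm. A picture is of the moment at which its call begins: read the wrist's pose just before it. camera_info takes no time and is no camera call; for the wrist camera it gives the pose at the moment of the call.
- finish_job(): hands the job in, once; it reports no verdict.
The state is a dict: "time_s": time; "q": joint angles; "dq": joint speeds; "tau": joint torques, N m; "ee_pos": TCP position; "orientation": TCP orientation; "contact_force": force on the tool from outside, world axes, zero at the start; "ft_torque": the same for the moment, N m; "opening": finger opening in m.
Only numpy, scipy, OpenCV 4.12 (cv2) and the standard library are available. Lean on these libraries where they do the work, as an engineer would, in place of code of your own. Each camera call takes 0.05 s, during which the arm holds its last target. There are 200 camera calls.

## Working session

There is one attempt and no reset: what is moved stays moved. The work goes in short steps, Python scripts to look and compute and a tool call to move; the robot and the scene stay as the last step left them, time stands still between calls to the robot, and variables do not carry over. Pictures are saved under pics/ and viewed, about 8 in all and at most 12, crops included, and the job is handed in when it is done.

Besides the shell and the picture viewer there is one more tool, called after ">>>" by a JSON object that holds its "method" and its "body". move_arm: Moves the arm, as the interface text tells. Its arguments: {"type":"object","properties":{"series":{"type":"array","items":{"type":"object","properties":{"gripper":{"type":"number"},"tx":{"type":"number"},"ty":{"type":"number"},"tz":{"type":"number"},"ax":{"type":"number"},"ay":{"type":"number"},"az":{"type":"number"}}}},"squeeze":{"type":"number"}},"required":["series"]}

```bash
ls; mkdir -p pics; python3 - <<'E'
from station import *
import cv2,numpy as np
print(grip_point_offset); o=get_obs(); print(o)
for n in ["side","top","wrist"]:
    i=camera_info(n); print(n,i)
    cv2.imwrite(f"pics/{n}0.png",cv2.resize(camera(n),None,fx=1.4,fy=1.4,interpolation=cv2.INTER_CUBIC))
E
```

```text
pics
0.0187
{'time_s': 0.0, 'q': array([ 1.15181736e+00,  3.26935258e-01, -1.93569728e-01,  1.05198685e+00,
       -3.61228482e-05,  1.43661795e+00]), 'dq': array([-0.0002047 , -0.00104629, -0.00026627,  0.00039401,  0.00062449,
       -0.00020608]), 'tau': array([ 1.20064378e-03, -4.43395758e+01,  2.62440813e+01,  1.54697348e-02,
        1.98665549e-05, -1.60137663e-06]), 'ee_pos': array([0.15428593, 0.52732358, 0.23051189]), 'orientation': array([ 1.41919455e-01,  9.89877846e-01, -8.20467756e-04, -2.14117871e-04]), 'contact_force': array([ 0.55383776,  0.42244228, -0.05028552]), 'ft_torque': array([ 0.06407551, -0.0085265 , -0.01420638]), 'opening': 0.0853081115185307}
side {'fx': 503.52930912567615, 'fy': 503.52930912567615, 'cx': 274.62970503735534, 'cy': 209.28084767308053, 'k1': 0.05280109546403304, 'extrinsics': array([[-0.50102823, -0.73640932,  0.45461195,  0.03551649],
       [-0.86542962,  0.42541569, -0.26467538, -0.19825422],
       [ 0.00151036, -0.52604448, -0.85045571,  0.78158662],
       [ 0.        ,  0.        ,  0.        ,  1.        ]])}
top {'fx': 439.0840104849038, 'fy': 439.0840104849038, 'cx': 277.09986485627894, 'cy': 206.41948682350977, 'k1': -0.09590225400444582, 'extrinsics': array([[ 0.01653432, -0.98325439,  0.18148669,  0.28651577],
       [-0.99986111, -0.01588018,  0.00505694, -0.43063208],
       [-0.00209021, -0.1815451 , -0.9833804 ,  0.88013054],
       [ 0.        ,  0.        ,  0.        ,  1.        ]])}
wrist {'fx': 340.22599085113694, 'fy': 340.22599085113694, 'cx': 278.74849893936215, 'cy': 211.29810839457915, 'k1': -0.07212923441527981, 'extrinsics': array([[ 0.28135589,  0.9192601 ,  0.27531752,  0.08492811],
       [ 0.95960064, -0.26882684, -0.08305869,  0.54778277],
       [-0.0023398 ,  0.28756392, -0.95775859,  0.37299832],
       [ 0.        ,  0.        ,  0.        ,  1.        ]])}
```

View pics/top0.png

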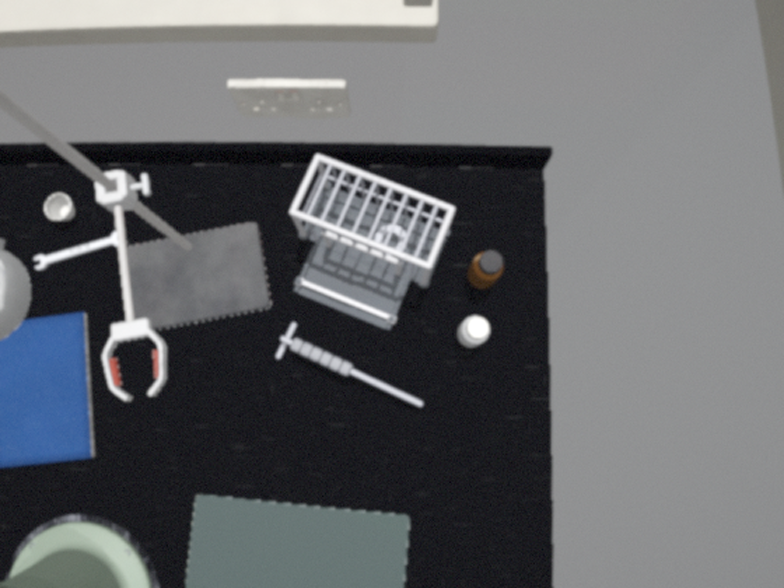

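View pics/side0.png

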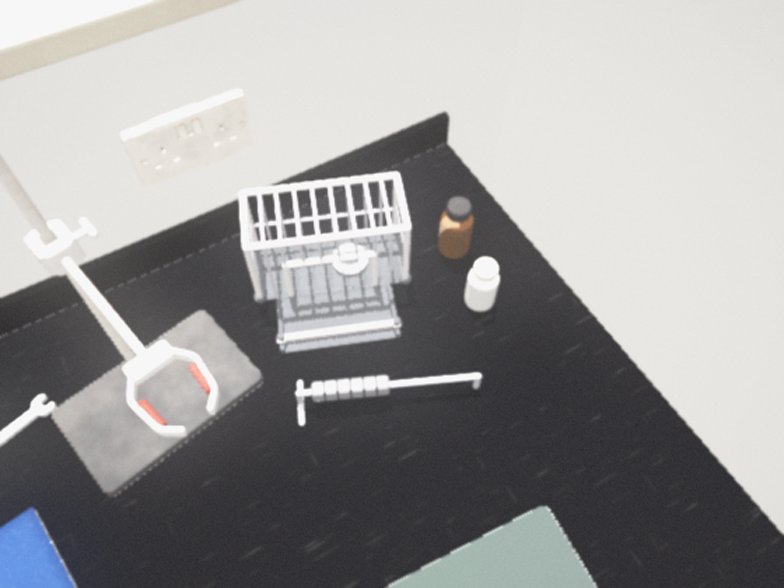

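The top view shows the guard with roof corners about (318,157), (453,208), (437,265), (293,210), the washer near (390,236), the stop bar running (302,282)–(396,320), and the rod from its foot at (287,340) to its hook at (421,404). The side view shows the washer at (350,262), the stop bar at (282,340)–(399,325), and the rod's hook tip at (478,386). The bottles stand to the right of the guard. Next I'll turn these into positions.

```bash
cat > h.py <<'E'
from station import *
import cv2,numpy as np
def ray(n,p,s=1.4,info=None):
    i=info or camera_info(n)
    u,v=(np.array(p,float)+.5)/s-.5
    a=np.array([(u-i['cx'])/i['fx'],(v-i['cy'])/i['fy']]); b=a.copy()
    for _ in range(20): b=a/(1+i['k1']*(b@b))
    E=i['extrinsics']; return E[:3,3],E[:3,:3]@np.array([b[0],b[1],1])
def atz(n,p,z,s=1.4,info=None):
    o,d=ray(n,p,s,info); return o+d*(z-o[2])/d[2]
def proj(n,P,s=1.4,info=None):
    i=info or camera_info(n); E=i['extrinsics']
    c=(np.atleast_2d(P)-E[:3,3])@E[:3,:3]; a=c[:,:2]/c[:,2:]
    a=a*(1+i['k1']*(a**2).sum(1,keepdims=True))
    return (a*[i['fx'],i['fy']]+[i['cx'],i['cy']]+.5)*s-.5
E
python3 - <<'E'
from h import *
np.set_printoptions(precision=4,suppress=True)
L=[("top roof BL",(318,157),.115),("top roof BR",(453,208),.115),("top roof FR",(435,264),.115),("top roof FL",(293,211),.115)]
for n,p,z in L: print(n,atz('top',p,z))
for n,p,z in [("BL",(240,192),.115),("BR",(401,178),.115),("FR",(409,241),.115),("FL",(246,246),.115)]: print('side roof',n,atz('side',p,z))
print('washer',atz('top',(391,236),.011),atz('side',(350,262),.011))
print('bar L',atz('top',(302,283),.0135),atz('side',(282,340),.0135))
print('bar R',atz('top',(396,320),.0135),atz('side',(399,324),.0135))
print('hook',atz('top',(421,404),.03),atz('side',(477,378),.03))
print('handle ends',atz('top',(291,342),.03),atz('top',(351,370),.041),atz('side',(313,389),.03),atz('side',(388,385),.03))
print('foot x',atz('top',(288,340),.03),atz('side',(301,392),.03))
print('botA',atz('top',(491,262),.09),atz('side',(459,206),.09)); print('botB',atz('top',(477,327),.076),atz('side',(486,266),.076))
E
```

```text
top roof BL [ 0.6045 -0.3307  0.115 ]
top roof BR [ 0.5365 -0.5093  0.115 ]
top roof FR [ 0.4614 -0.4859  0.115 ]
top roof FL [ 0.5292 -0.3012  0.115 ]
side roof BL [ 0.6049 -0.3259  0.115 ]
side roof BR [ 0.5265 -0.507   0.115 ]
side roof FR [ 0.4395 -0.4661  0.115 ]
side roof FL [ 0.5276 -0.299   0.115 ]
washer [ 0.5261 -0.429   0.011 ] [ 0.5123 -0.4227  0.011 ]
bar L [ 0.4535 -0.302   0.0135] [ 0.4507 -0.2942  0.0135]
bar R [ 0.4021 -0.4381  0.0135] [ 0.3981 -0.4301  0.0135]
hook [ 0.2849 -0.4737  0.03  ] [ 0.2829 -0.4671  0.03  ]
handle ends [ 0.3666 -0.2926  0.03  ] [ 0.329  -0.3777  0.041 ] [ 0.3661 -0.2953  0.03  ] [ 0.3271 -0.3728  0.03  ]
foot x [ 0.3693 -0.2883  0.03  ] [ 0.3697 -0.2817  0.03  ]
botA [ 0.4711 -0.5618  0.09  ] [ 0.4695 -0.5578  0.09  ]
botB [ 0.3861 -0.5444  0.076 ] [ 0.385  -0.5428  0.076 ]
```

```bash
python3 - <<'E'
import cv2,numpy as np
a=cv2.imread('pics/top0.png')[140:420,260:520]; b=cv2.imread('pics/side0.png')[160:440,230:510]
a=cv2.resize(a,(390*1,420)); b=cv2.resize(b,(420,420))
cv2.imwrite('pics/c1.png',np.hstack([a,b[:, :410]]))
E
```

```text
(no output)
```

View pics/c1.png

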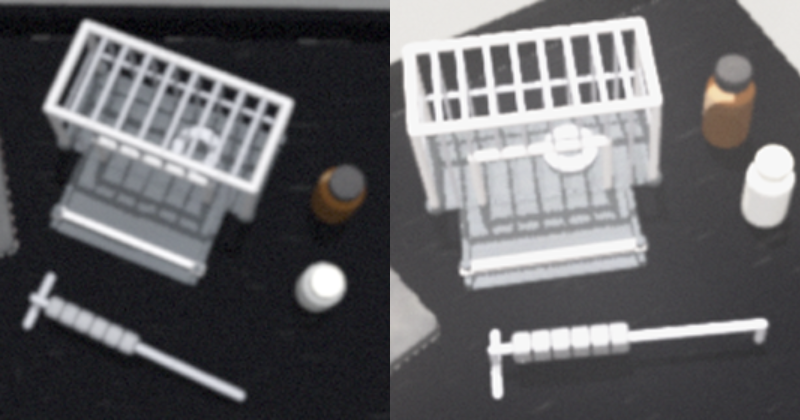

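```bash
cat > fit.py <<'E'
from h import *
from scipy.optimize import least_squares
np.set_printoptions(precision=4,suppress=True)
T=camera_info('top');S=camera_info('side')
ct=lambda x,y:(260+x/1.5,140+y/1.5); cs=lambda x,y:(230+(x-390)/1.5,160+y/1.5)
def R(a): return np.array([[np.cos(a),-np.sin(a),0],[np.sin(a),np.cos(a),0],[0,0,1]])
C=[(.082,.095,.115),(.082,-.095,.115),(0,-.095,.115),(0,.095,.115)]
C2=C
top=[ct(88,24),ct(290,101),ct(257,190),ct(48,106)]
side=[cs(408,50),cs(642,24),cs(657,100),cs(412,130)]
def r(p):
    P=np.array(C2)@R(p[2]).T+[p[0],p[1],0]
    return np.r_[(proj('top',P,info=T)-top).ravel(),(proj('side',P,info=S)-side).ravel()]
s=least_squares(r,[.49,-.39,-.35],loss='soft_l1'); g=s.x; print('guard',g,r(g).round(1))
for n,i in (('top',T),('side',S)):
    f=(lambda P: R(g[2]).T@(P-[g[0],g[1],0]))
    q=ct if n=='top' else cs
    W={'top':[(197,143,.011)],'side':[(570,149,.011)]}
    for x,y,z in W[n]: print(n,'washer',f(atz(n,q(x,y),z,info=i))*1000)
    for x,y,z in ([(62,212,.0135),(197,268,.0135)] if n=='top' else [(468,270,.0135),(640,246,.0135)]): print(n,'bar',f(atz(n,q(x,y),z,info=i))*1000)
    ends={'top':[(38,298,.03),(242,396,.03),(91,325,.041)],'side':[(494,349,.03),(764,325,.03),(570,342,.03)]}[n]
    for x,y,z in ends: print(n,'rod',atz(n,q(x,y),z,info=i))
E
python3 fit.py
```

```text
guard [ 0.4935 -0.388  -0.3801] [-1.1  0.7 -2.4  2.1 -4.  -0.4 -0.1  0.7  1.3 -2.7 -0.5 -2.1  0.2 -0.3
  1.6 -1.6]
top washer [ 46.5887 -26.1054  11.    ]
top bar [-67.1553  66.8589  13.5   ]
top bar [-67.06   -73.5682  13.5   ]
top rod [ 0.3711 -0.2845  0.03  ]
top rod [ 0.2849 -0.4742  0.03  ]
top rod [ 0.3463 -0.3358  0.041 ]
side washer [ 34.5628 -25.7548  11.    ]
side bar [-74.5625  71.2379  13.5   ]
side bar [-72.5712 -71.6597  13.5   ]
side rod [ 0.3699 -0.2797  0.03  ]
side rod [ 0.283  -0.4704  0.03  ]
side rod [ 0.3458 -0.3329  0.03  ]
```

The crop (read at 1.5x the earlier pictures) shows the washer hole at top (197,143) and side (570,149). The guard fit leaves 1–4 px residuals. Before moving I need the clamp stand's height, since it overhangs my path.

```bash
python3 - <<'E'
from h import *
np.set_printoptions(precision=3,suppress=True)
def tri(a,b):
    (o1,d1),(o2,d2)=ray('top',a),ray('side',b)
    A=np.c_[d1,-d2]; t=np.linalg.lstsq(A,o2-o1,rcond=None)[0]
    p,q=o1+d1*t[0],o2+d2*t[1]; return (p+q)/2,np.linalg.norm(p-q)
for n,a,b in [('jaw hub',(130,330),(150,360)),('boss',(115,186),(52,238)),('jaw tipR',(152,397),(213,405)),('jaw tipL',(128,397),(180,431)),('hook top',(421,404),(478,377)),('washer',(391.3,235.3),(350,259.3))]: print(n,tri(a,b))
E
```

```text
jaw hub (array([ 0.354, -0.163,  0.262]), np.float64(0.00020015487189472804))
boss (array([ 0.508, -0.132,  0.267]), np.float64(0.0017994313153479595))
jaw tipR (array([ 0.287, -0.193,  0.269]), np.float64(0.0027925333137622066))
jaw tipL (array([ 0.286, -0.162,  0.256]), np.float64(0.002870807020503214))
hook top (array([ 0.286, -0.473,  0.02 ]), np.float64(0.002549597416930819))
washer (array([ 0.533, -0.431, -0.014]), np.float64(0.00351241582358391))
```

View pics/wrist0.png

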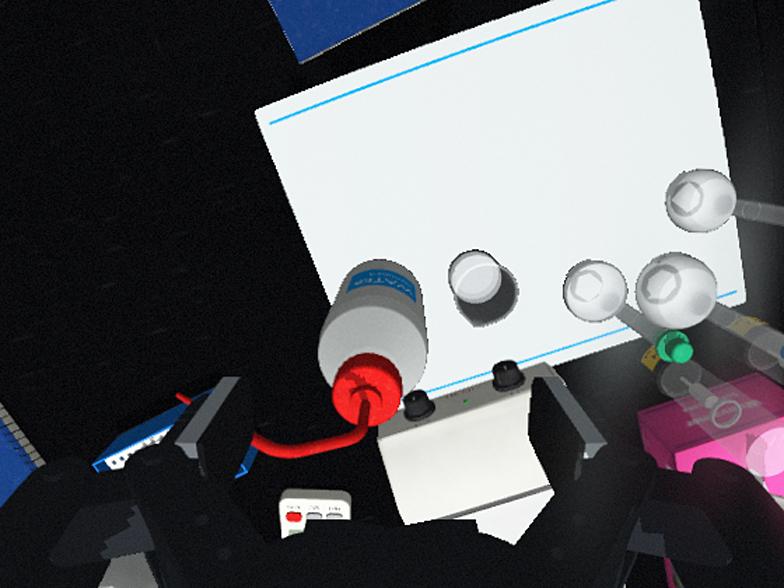

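The wrist view shows only left-side glassware, which doesn't matter here. The clamp jaws hang at z≈0.26 around (0.29–0.35, -0.16 to -0.19), with the pole at (0.51,-0.13), so I'll pass over them at z≈0.42 and r≈0.36.

```bash
cat >> h.py <<'E'
from scipy.spatial.transform import Rotation as Rn
import sys
def rel(pos,yaw,o=None):
    "shift/turn in tool axes to TCP pos, straight down, tool x at world yaw"
    o=o or get_obs(); R0=Rn.from_quat(o['orientation'])
    c,s=np.cos(yaw),np.sin(yaw)
    Rt=Rn.from_matrix(np.array([[c,s,0],[s,-c,0],[0,0,-1]]))
    return np.r_[R0.inv().apply(np.array(pos)-o['ee_pos']),(R0.inv()*Rt).as_rotvec()].round(4)
E
python3 - <<'E'
from h import *
np.set_printoptions(suppress=True)
for p,y in [((.154,.527,.42),2.85),((.35,.2,.42),2.3),((.36,0,.42),1.8),((.33,-.17,.42),1.4),((.346,-.335,.42),1.147)]: print(p,rel(p,y))
E
```

```text
(0.154, 0.527, 0.42) [ 0.0002 -0.0008 -0.1893 -0.0013 -0.0002  0.0068]
(0.35, 0.2, 0.42) [-0.2798 -0.2595 -0.189  -0.0013  0.0002  0.5568]
(0.36, 0, 0.42) [-0.3455 -0.4487 -0.1888 -0.0013  0.0005  1.0568]
(0.33, -0.17, 0.42) [-0.3645 -0.6202 -0.1886 -0.0012  0.0008  1.4568]
(0.346, -0.335, 0.42) [-0.4262 -0.7741 -0.1884 -0.0011  0.001   1.7098]
```

>>> {"method": "move_arm", "body": {"series": [{"gripper":60,"tx":0,"ty":0,"tz":-0.04},{"gripper":60,"tx":0,"ty":0,"tz":-0.08},{"gripper":60,"tx":-0.01,"ty":-0.01,"tz":-0.12,"az":0.05},{"gripper":60,"tx":-0.035,"ty":-0.03,"tz":-0.145,"az":0.12},{"gripper":60,"tx":-0.06,"ty":-0.055,"tz":-0.165,"az":0.2},{"gripper":60,"tx":-0.085,"ty":-0.08,"tz":-0.18,"az":0.28},{"gripper":60,"tx":-0.112,"ty":-0.105,"tz":-0.189,"az":0.36},{"gripper":60,"tx":-0.14,"ty":-0.13,"tz":-0.189,"az":0.42},{"gripper":60,"tx":-0.168,"ty":-0.156,"tz":-0.189,"az":0.48},{"gripper":60,"tx":-0.196,"ty":-0.182,"tz":-0.189,"az":0.55}]}}

```text
$.series[0]: bad value
```

```bash
python3 - <<'E'
from h import *
np.set_printoptions(suppress=True)
o=get_obs();print(o['time_s'],o['q'],o['opening'])
for p,y in [((.35,.2,.42),2.1),((.36,0,.42),1.7),((.33,-.17,.42),1.4),((.346,-.335,.42),1.147)]: print(p,rel(p,y))
E
```

```text
0.15 [ 1.15181923  0.32677214 -0.19332239  1.0520146  -0.00000529  1.43662614] 0.0852543913777289
(0.35, 0.2, 0.42) [-0.2798 -0.2595 -0.189  -0.0013  0.0003  0.7568]
(0.36, 0, 0.42) [-0.3455 -0.4487 -0.1888 -0.0013  0.0006  1.1568]
(0.33, -0.17, 0.42) [-0.3645 -0.6202 -0.1886 -0.0012  0.0008  1.4568]
(0.346, -0.335, 0.42) [-0.4262 -0.7741 -0.1884 -0.0011  0.001   1.7098]
```

All keys are required in each row.

>>> {"method": "move_arm", "body": {"series": [{"gripper":60,"tx":0,"ty":0,"tz":-0.04,"ax":0,"ay":0,"az":0},{"gripper":60,"tx":0,"ty":0,"tz":-0.08,"ax":0,"ay":0,"az":0},{"gripper":60,"tx":-0.01,"ty":-0.01,"tz":-0.12,"ax":0,"ay":0,"az":0.05},{"gripper":60,"tx":-0.035,"ty":-0.03,"tz":-0.145,"ax":0,"ay":0,"az":0.12},{"gripper":60,"tx":-0.06,"ty":-0.055,"tz":-0.165,"ax":0,"ay":0,"az":0.2},{"gripper":60,"tx":-0.085,"ty":-0.08,"tz":-0.18,"ax":0,"ay":0,"az":0.28},{"gripper":60,"tx":-0.112,"ty":-0.105,"tz":-0.189,"ax":0,"ay":0,"az":0.36},{"gripper":60,"tx":-0.14,"ty":-0.13,"tz":-0.189,"ax":0,"ay":0,"az":0.44},{"gripper":60,"tx":-0.168,"ty":-0.156,"tz":-0.189,"ax":0,"ay":0,"az":0.52},{"gripper":60,"tx":-0.196,"ty":-0.182,"tz":-0.189,"ax":0,"ay":0,"az":0.6}]}}

```text
time_s: 0.98
ee_pos: [0.2919, 0.2966, 0.4204]
orientation: [0.43, 0.903, 0.0, 0.0]
contact_force: [0.4, -0.1, -0.2]
opening: 0.0654
```

```bash
python3 - <<'E'
from h import *
np.set_printoptions(suppress=True)
o=get_obs();print(o['time_s'],o['q'],o['opening'])
for p,y in [((.35,.2,.42),2.1),((.36,.05,.42),1.8),((.36,0,.42),1.7),((.33,-.17,.42),1.4),((.346,-.335,.42),1.147)]: print(p,rel(p,y))
E
```

```text
0.9833 [ 0.61558493  0.01143965 -0.09969257  1.45920509 -0.00010357  1.50359936] 0.06544420814455802
(0.35, 0.2, 0.42) [-0.1116 -0.0158  0.0004  0.0005  0.0001  0.1536]
(0.36, 0.05, 0.42) [-0.2343 -0.1027  0.0004  0.0005  0.      0.4536]
(0.36, 0, 0.42) [-0.273  -0.1343  0.0004  0.0005  0.      0.5536]
(0.33, -0.17, 0.42) [-0.386  -0.2648  0.0003  0.0005 -0.0001  0.8536]
(0.346, -0.335, 0.42) [-0.5241 -0.3565  0.0003  0.0005 -0.0001  1.1066]
```

>>> {"method": "move_arm", "body": {"series": [{"gripper":60,"tx":-0.037,"ty":-0.005,"tz":0,"ax":0,"ay":0,"az":0.08},{"gripper":60,"tx":-0.074,"ty":-0.01,"tz":0,"ax":0,"ay":0,"az":0.16},{"gripper":60,"tx":-0.11,"ty":-0.016,"tz":0,"ax":0,"ay":0,"az":0.24},{"gripper":60,"tx":-0.142,"ty":-0.038,"tz":0,"ax":0,"ay":0,"az":0.32},{"gripper":60,"tx":-0.174,"ty":-0.06,"tz":0,"ax":0,"ay":0,"az":0.4},{"gripper":60,"tx":-0.205,"ty":-0.082,"tz":0,"ax":0,"ay":0,"az":0.48},{"gripper":60,"tx":-0.237,"ty":-0.106,"tz":0,"ax":0,"ay":0,"az":0.56},{"gripper":60,"tx":-0.268,"ty":-0.132,"tz":0,"ax":0,"ay":0,"az":0.64},{"gripper":60,"tx":-0.298,"ty":-0.16,"tz":0,"ax":0,"ay":0,"az":0.72},{"gripper":60,"tx":-0.328,"ty":-0.19,"tz":0,"ax":0,"ay":0,"az":0.8}]}}

```text
time_s: 1.82
ee_pos: [0.3517, -0.077, 0.4202]
orientation: [0.747, 0.664, 0.0, 0.0]
contact_force: [1.1, 1.3, -0.3]
opening: 0.0654
```

```bash
python3 - <<'E'
from h import *
np.set_printoptions(suppress=True)
o=get_obs();print(o['time_s'],o['q'],o['contact_force'])
for p,y in [((.33,-.17,.42),1.4),((.346,-.335,.42),1.147),((.346,-.335,.2),1.147)]: print(p,rel(p,y))
E
```

```text
1.8167 [-0.42159451 -0.09934569 -0.20463337  1.46518836  0.00014801  1.26683821] [ 1.09558772  1.34771318 -0.25384695]
(0.33, -0.17, 0.42) [-0.0949 -0.0107  0.0002  0.0003 -0.0001  0.0532]
(0.346, -0.335, 0.42) [-0.2568  0.0246  0.0002  0.0003 -0.0001  0.3062]
(0.346, -0.335, 0.2) [-0.2569  0.0245  0.2202  0.0003 -0.0001  0.3062]
```

>>> {"method": "move_arm", "body": {"series": [{"gripper":60,"tx":-0.04,"ty":-0.005,"tz":0,"ax":0,"ay":0,"az":0.03},{"gripper":60,"tx":-0.08,"ty":-0.009,"tz":0,"ax":0,"ay":0,"az":0.06},{"gripper":60,"tx":-0.12,"ty":-0.005,"tz":0,"ax":0,"ay":0,"az":0.11},{"gripper":60,"tx":-0.16,"ty":0.003,"tz":0,"ax":0,"ay":0,"az":0.17},{"gripper":60,"tx":-0.2,"ty":0.012,"tz":0,"ax":0,"ay":0,"az":0.23},{"gripper":60,"tx":-0.24,"ty":0.02,"tz":0.01,"ax":0,"ay":0,"az":0.28},{"gripper":60,"tx":-0.257,"ty":0.025,"tz":0.04,"ax":0,"ay":0,"az":0.306},{"gripper":60,"tx":-0.257,"ty":0.025,"tz":0.08,"ax":0,"ay":0,"az":0.306},{"gripper":60,"tx":-0.257,"ty":0.025,"tz":0.12,"ax":0,"ay":0,"az":0.306},{"gripper":60,"tx":-0.257,"ty":0.025,"tz":0.16,"ax":0,"ay":0,"az":0.306}]}}

```text
time_s: 2.65
ee_pos: [0.3475, -0.3338, 0.2583]
orientation: [0.839, 0.544, 0.0, -0.0]
contact_force: [0.9, -0.7, 0.8]
opening: 0.0654
```

```bash
python3 - <<'E'
from h import *
np.set_printoptions(suppress=True)
o=get_obs();print(o['time_s'],o['q'],o['contact_force'])
I=camera_info('wrist'); np.save('w1.npy',I,allow_pickle=True)
im=camera('wrist'); cv2.imwrite('pics/w1.png',cv2.resize(im,None,fx=1.4,fy=1.4,interpolation=cv2.INTER_CUBIC))
print(rel((.346,-.335,.02),1.147))
E
```

```text
2.65 [-0.91863006  0.18184137 -0.31510163  1.07401963  0.00004287  1.07329603] [ 0.92149372 -0.74898948  0.78362112]
[-0.0063  0.0072  0.2298 -0.0127 -0.0069  0.0029]
```

View pics/w1.png

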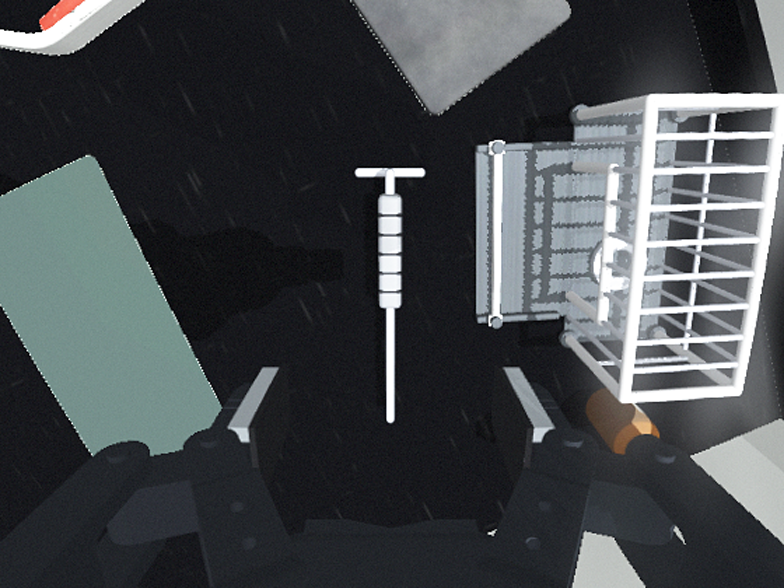

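The wrist view shows the rod upright at column 390 with its handle at rows 195–307, foot at 173 and hook end at 421. The stop bar spans columns 490–503 and rows 148–320, and the washer is near (611,266).

```bash
python3 - <<'E'
from h import *
np.set_printoptions(precision=4,suppress=True)
I=np.load('w1.npy',allow_pickle=True).item()
w=lambda p,z:atz('wrist',p,z,info=I)
a,b=w((390,173),.03),w((390,421),.03); h=(w((390,195),.041)+w((390,307),.041))/2
print('rod',a,b,np.linalg.norm(a-b),'handle',h,'from foot',a+(b-a)*60/210,'yaw',np.arctan2(*(b-a)[1::-1]))
L,R=w((503,148),.0135),w((502,320),.0135); print('bar face',L,R,np.linalg.norm(L-R),'yaw',np.arctan2(*(L-R)[1::-1])-np.pi/2)
L2,R2=w((490,148),.0135),w((490,320),.0135)
fl,fr=w((477,147),.003),w((477,325),.003); print('apron front',fl,fr,np.linalg.norm(fl-fr))
print('roof',w((651,100),.115),w((626,398),.115))
g=np.array([.4935,-.388]);yaw=-.375;c,s=np.cos(yaw),np.sin(yaw)
f=lambda P:np.array([[c,s],[-s,c]])@(P[:2]-g)*1000
for n,P in [('L',L),('R',R),('L2',L2),('R2',R2),('fl',fl),('fr',fr),('roofFL',w((651,100),.115)),('FR',w((626,398),.115)),('winTL',w((613,168),.066)),('winTR',w((602,320),.066)),('washer',w((611,266),.011))]: print(n,f(P))
im=cv2.imread('pics/w1.png')[80:420,460:784]; cv2.imwrite('pics/w1c.png',cv2.resize(im,None,fx=1.75,fy=1.75,interpolation=cv2.INTER_CUBIC))
E
```

```text
rod [ 0.372  -0.2803  0.03  ] [ 0.2847 -0.4749  0.03  ] 0.21330292245908442 handle [ 0.3478 -0.3344  0.041 ] from foot [ 0.3471 -0.3359  0.03  ] yaw -1.992603481120827
bar face [ 0.4606 -0.2992  0.0135] [ 0.4097 -0.4331  0.0135] 0.14319673106708916 yaw -0.3633652376488401
apron front [ 0.4438 -0.291   0.003 ] [ 0.3885 -0.4328  0.003 ] 0.15229782639978087
roof [ 0.5282 -0.2996  0.115 ] [ 0.4606 -0.4785  0.115 ]
L [-63.1139  70.5437]
R [-61.4478 -72.6433]
L2 [-73.3659  70.9186]
R2 [-71.8955 -72.1422]
fl [-81.7603  72.1079]
fr [-81.3088 -80.1892]
roofFL [-0.0983 94.9656]
FR [  2.5447 -96.2954]
winTL [ 2.1597 54.7586]
winTR [  2.854  -56.9842]
washer [ 31.9864 -29.262 ]
```

View pics/w1c.png

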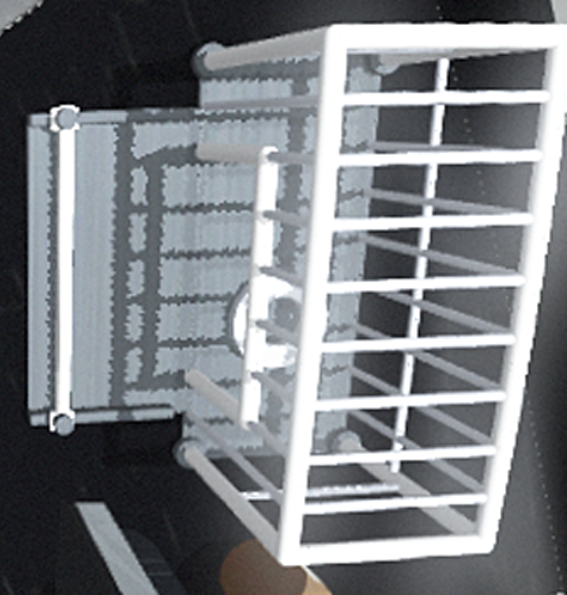

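The crop puts the washer's left edge at column 228 and its centre near (276,324), so (617.7,265) at 1.4x. The bar's face edge is at about column 75.

```bash
python3 - <<'E'
from h import *
np.set_printoptions(precision=4,suppress=True)
I=np.load('w1.npy',allow_pickle=True).item()
w=lambda p,z:atz('wrist',p,z,info=I)
g=np.array([.4945,-.3885]);yaw=-.367;c,s=np.cos(yaw),np.sin(yaw)
f=lambda P:np.array([[c,s],[-s,c]])@(P[:2]-g)*1000
W=w((617.7,265),.011); print('washer',W,f(W), 'left edge', f(w((460+228/1.75,265),.011)))
print('roofs',f(w((651,100),.115)),f(w((626,398),.115)),'apron',f(w((477,147),.003)),f(w((477,325),.003)),'bar',f(w((503,148),.0135)),f(w((502,320),.0135)))
for n,p in [('top',(391.3,235.3)),('side',(350,259.3))]: print(n,f(atz(n,p,.011)))
print(rel((.347,-.335,.03),1.149),rel((.347,-.335,.012),1.149))
E
```

```text
washer [ 0.5182 -0.4285  0.011 ] [ 36.4633 -28.8232] left edge [ 12.4665 -27.6273]
roofs [-0.4514 95.0712] [  0.6614 -96.2048] apron [-82.2936  72.8676] [-83.0605 -79.4283] bar [-63.6603  71.1542] [-63.1398 -72.0415]
top [ 45.1471 -26.5256]
side [ 33.1512 -26.0886]
[-0.0058  0.008   0.2198 -0.0127 -0.0069  0.0009] [-0.0059  0.0082  0.2378 -0.0127 -0.0069  0.0009]
```

>>> {"method": "move_arm", "body": {"series": [{"gripper":60,"tx":-0.003,"ty":0.002,"tz":0.04,"ax":-0.005,"ay":-0.003,"az":0},{"gripper":60,"tx":-0.006,"ty":0.004,"tz":0.08,"ax":-0.01,"ay":-0.006,"az":0},{"gripper":60,"tx":-0.006,"ty":0.006,"tz":0.12,"ax":-0.012,"ay":-0.007,"az":0},{"gripper":60,"tx":-0.006,"ty":0.007,"tz":0.15,"ax":-0.012,"ay":-0.007,"az":0},{"gripper":60,"tx":-0.006,"ty":0.008,"tz":0.175,"ax":-0.012,"ay":-0.007,"az":0},{"gripper":60,"tx":-0.006,"ty":0.008,"tz":0.185,"ax":-0.012,"ay":-0.007,"az":0},{"gripper":60,"tx":-0.006,"ty":0.008,"tz":0.185,"ax":-0.012,"ay":-0.007,"az":0},{"gripper":60,"tx":-0.006,"ty":0.008,"tz":0.185,"ax":-0.012,"ay":-0.007,"az":0}]}}

```text
time_s: 3.37
ee_pos: [0.3532, -0.3427, 0.0762]
orientation: [0.839, 0.544, 0.0, 0.007]
contact_force: [0.7, 0.1, 0.9]
opening: 0.0653
```

```bash
python3 - <<'E'
from h import *
np.set_printoptions(suppress=True)
o=get_obs();print(o['time_s'],o['ee_pos'],o['contact_force'])
print(rel((.347,-.335,.013),1.149))
E
```

```text
3.3667 [ 0.35322732 -0.34271899  0.07623539] [0.6751383  0.11876308 0.89732415]
[ 0.005  -0.0096  0.0631  0.0123  0.0071  0.0019]
```

>>> {"method": "move_arm", "body": {"series": [{"gripper":60,"tx":0.005,"ty":-0.0095,"tz":0.03,"ax":0.0123,"ay":0.0071,"az":0},{"gripper":60,"tx":0.005,"ty":-0.0095,"tz":0.045,"ax":0.0123,"ay":0.0071,"az":0},{"gripper":60,"tx":0.005,"ty":-0.0095,"tz":0.056,"ax":0.0123,"ay":0.0071,"az":0},{"gripper":60,"tx":0.005,"ty":-0.0095,"tz":0.063,"ax":0.0123,"ay":0.0071,"az":0},{"gripper":60,"tx":0.005,"ty":-0.0095,"tz":0.063,"ax":0.0123,"ay":0.0071,"az":0},{"gripper":60,"tx":0.005,"ty":-0.0095,"tz":0.063,"ax":0.0123,"ay":0.0071,"az":0}]}}

```text
time_s: 3.87
ee_pos: [0.3475, -0.3355, 0.0134]
orientation: [0.839, 0.544, 0.0, 0.001]
contact_force: [0.1, 0.6, -0.6]
opening: 0.0654
```

```bash
python3 - <<'E'
from h import *
np.set_printoptions(suppress=True)
o=get_obs();print(o['time_s'],o['ee_pos'],o['contact_force'])
print(rel((.347,-.335,.013),1.149))
cv2.imwrite('pics/s2.png',cv2.resize(camera('side')[200:360,130:370],None,fx=3,fy=3,interpolation=cv2.INTER_CUBIC))
E
```

```text
3.8667 [ 0.34745389 -0.33547244  0.01340752] [ 0.13838508  0.5964032  -0.58878538]
[ 0.0002 -0.0006  0.0004  0.0015  0.0009  0.0018]
```

>>> {"method": "move_arm", "body": {"series": [{"gripper":255,"tx":0,"ty":0,"tz":0,"ax":0.0,"ay":0,"az":0},{"gripper":255,"tx":0,"ty":0,"tz":0,"ax":0.0,"ay":0,"az":0},{"gripper":255,"tx":0,"ty":0,"tz":0,"ax":0.0,"ay":0,"az":0},{"gripper":255,"tx":0,"ty":0,"tz":0,"ax":0.0,"ay":0,"az":0},{"gripper":255,"tx":0,"ty":0,"tz":0,"ax":0.0,"ay":0,"az":0},{"gripper":255,"tx":0,"ty":0,"tz":0,"ax":0.0,"ay":0,"az":0},{"gripper":255,"tx":0,"ty":0,"tz":0,"ax":0.0,"ay":0,"az":0},{"gripper":255,"tx":0,"ty":0,"tz":0,"ax":0.0,"ay":0,"az":0}], "squeeze": 90}}

```text
time_s: 4.58
ee_pos: [0.3473, -0.335, 0.0127]
orientation: [0.839, 0.544, 0.0, 0.001]
contact_force: [0.4, 0.0, 6.0]
opening: 0.0167
```

```bash
python3 - <<'E'
from h import *
np.set_printoptions(suppress=True)
o=get_obs();print(o['time_s'],o['ee_pos'],o['contact_force'],o['ft_torque'],o['opening'])
print(rel((.347,-.335,.013),1.149))
E
```

```text
4.5833 [ 0.34728209 -0.33500304  0.01272414] [0.38138782 0.03967255 5.97885258] [ 0.1014613 -0.0862233  0.1536288] 0.016706973942101126
[-0.0001 -0.0003 -0.0003  0.0012  0.0003  0.0022]
```

>>> {"method": "move_arm", "body": {"series": [{"gripper":255,"tx":0,"ty":0,"tz":-0.01,"ax":0.0,"ay":0,"az":0},{"gripper":255,"tx":0,"ty":0,"tz":-0.03,"ax":0.0,"ay":0,"az":0},{"gripper":255,"tx":0,"ty":-0.007,"tz":-0.05,"ax":0.0,"ay":0,"az":-0.08},{"gripper":255,"tx":0,"ty":-0.014,"tz":-0.06,"ax":0.0,"ay":0,"az":-0.2},{"gripper":255,"tx":0,"ty":-0.021,"tz":-0.06,"ax":0.0,"ay":0,"az":-0.32},{"gripper":255,"tx":-0.002,"ty":-0.028,"tz":-0.06,"ax":0.0,"ay":0,"az":-0.44},{"gripper":255,"tx":-0.002,"ty":-0.028,"tz":-0.06,"ax":0.0,"ay":0,"az":-0.56},{"gripper":255,"tx":-0.002,"ty":-0.028,"tz":-0.06,"ax":0.0,"ay":0,"az":-0.68},{"gripper":255,"tx":-0.002,"ty":-0.028,"tz":-0.06,"ax":0.0,"ay":0,"az":-0.8},{"gripper":255,"tx":-0.002,"ty":-0.028,"tz":-0.06,"ax":0.0,"ay":0,"az":-0.9}]}}

```text
time_s: 5.42
ee_pos: [0.3198, -0.3245, 0.0724]
orientation: [0.516, 0.856, 0.0, -0.001]
contact_force: [-0.1, 0.3, -1.0]
opening: 0.017
```

>>> {"method": "move_arm", "body": {"series": [{"gripper":255,"tx":0,"ty":0,"tz":0,"ax":0.0,"ay":0,"az":-0.12},{"gripper":255,"tx":0,"ty":0,"tz":0,"ax":0.0,"ay":0,"az":-0.24},{"gripper":255,"tx":0,"ty":0,"tz":0,"ax":0.0,"ay":0,"az":-0.36},{"gripper":255,"tx":0,"ty":0,"tz":0,"ax":0.0,"ay":0,"az":-0.48},{"gripper":255,"tx":0,"ty":0,"tz":0,"ax":0.0,"ay":0,"az":-0.58},{"gripper":255,"tx":0,"ty":0,"tz":0,"ax":0.0,"ay":0,"az":-0.66},{"gripper":255,"tx":0,"ty":0,"tz":0,"ax":0.0,"ay":0,"az":-0.71},{"gripper":255,"tx":0,"ty":0,"tz":0,"ax":0.0,"ay":0,"az":-0.724},{"gripper":255,"tx":0,"ty":0,"tz":0,"ax":0.0,"ay":0,"az":-0.724},{"gripper":255,"tx":0,"ty":0,"tz":0,"ax":0.0,"ay":0,"az":-0.724}]}}

```text
time_s: 6.25
ee_pos: [0.3201, -0.3247, 0.0723]
orientation: [0.183, 0.983, 0.0, -0.0]
contact_force: [-0.1, 0.5, -0.5]
opening: 0.0165
```

```bash
cat >> h.py <<'E'
g=np.array([.4945,-.3885]);YAW=-.367
def G(P):  # world->guard mm
    c,s=np.cos(YAW),np.sin(YAW); return np.r_[np.array([[c,s],[-s,c]])@(np.array(P)[:2]-g)*1000,P[2]*1000]
def Wd(x,y,z): # guard mm->world m
    c,s=np.cos(YAW),np.sin(YAW); return np.r_[np.array([[c,-s],[s,c]])@np.array([x,y])/1000+g,z/1000]
def st():
    o=get_obs(); c,s=np.cos(YAW),np.sin(YAW); F=o['contact_force']
    print('t',round(o['time_s'],2),'tcp guard mm',G(o['ee_pos']).round(1),'F guard',(np.array([[c,s],[-s,c]])@F[:2]).round(1),F[2].round(1),'op',o['opening'].round(4))
    print('level/yaw err',rel(o['ee_pos'],YAW+np.pi)[3:]); return o
E
python3 - <<'E'
from h import *
np.set_printoptions(precision=4,suppress=True)
o=st(); print(o['q'],o['ft_torque'])
a=cv2.resize(camera('side')[100:300,150:370],None,fx=2.6,fy=2.6,interpolation=cv2.INTER_CUBIC)
cv2.imwrite('pics/s3.png',a)
I=camera_info('wrist'); np.save('w2.npy',I,allow_pickle=True)
cv2.imwrite('pics/w2.png',cv2.resize(camera('wrist'),None,fx=1.4,fy=1.4,interpolation=cv2.INTER_CUBIC))
E
```

```text
Traceback (most recent call last):
  File "h.py", line 31, in st
    print('t',round(o['time_s'],2),'tcp guard mm',G(o['ee_pos']).round(1),'F guard',(np.array([[c,s],[-s,c]])@F[:2]).round(1),F[2].round(1),'op',o['opening'].round(4))
                                                                                                                                                 ^^^^^^^^^^^^^^^^^^
AttributeError: 'float' object has no attribute 'round'
```

```bash
sed -i "s/o\['opening'\].round(4)/round(float(o['opening']),4)/; s/F\[2\].round(1)/round(float(F[2]),1)/" h.py
python3 - <<'E'
from h import *
np.set_printoptions(precision=4,suppress=True)
o=st(); print(o['q'],o['ft_torque'])
a=cv2.resize(camera('side')[100:300,150:370],None,fx=2.6,fy=2.6,interpolation=cv2.INTER_CUBIC)
cv2.imwrite('pics/s3.png',a)
E
```

```text
t 6.25 tcp guard mm [-185.6   -3.1   72.3] F guard [-0.3  0.5] -0.5 op 0.0165
level/yaw err [ 0.0002 -0.0006 -0.0009]
[-0.9546  0.3415 -0.6438  0.5861 -0.0002 -0.5867] [-0.0161  0.0074 -0.0067]
```

View pics/s3.png

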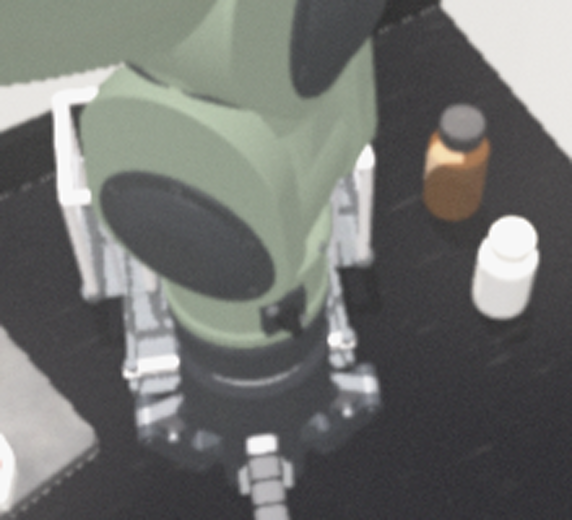

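The side view is blocked by the arm, and the bottles are untouched. Next I align to y=-27 and lower the tip to about z=24.

>>> {"method": "move_arm", "body": {"series": [{"gripper":255,"tx":0,"ty":-0.012,"tz":0.012,"ax":0,"ay":0,"az":0},{"gripper":255,"tx":0,"ty":-0.024,"tz":0.024,"ax":0,"ay":0,"az":0},{"gripper":255,"tx":0,"ty":-0.024,"tz":0.035,"ax":0,"ay":0,"az":0},{"gripper":255,"tx":-0.015,"ty":-0.024,"tz":0.035,"ax":0,"ay":0,"az":0},{"gripper":255,"tx":-0.03,"ty":-0.024,"tz":0.035,"ax":0,"ay":0,"az":0},{"gripper":255,"tx":-0.045,"ty":-0.024,"tz":0.035,"ax":0,"ay":0,"az":0},{"gripper":255,"tx":-0.06,"ty":-0.024,"tz":0.035,"ax":0,"ay":0,"az":0},{"gripper":255,"tx":-0.0725,"ty":-0.024,"tz":0.035,"ax":0,"ay":0,"az":0},{"gripper":255,"tx":-0.0725,"ty":-0.024,"tz":0.035,"ax":0,"ay":0,"az":0},{"gripper":255,"tx":-0.0725,"ty":-0.024,"tz":0.035,"ax":0,"ay":0,"az":0}]}}

```text
time_s: 7.13
ee_pos: [0.3793, -0.3732, 0.0369]
orientation: [0.182, 0.983, 0.0, -0.0]
contact_force: [-0.2, -0.4, -1.3]
opening: 0.0166
```

```bash
python3 - <<'E'
from h import *
np.set_printoptions(precision=4,suppress=True)
o=st(); print(o['q'])
a=cv2.resize(camera('top')[80:260,180:400],None,fx=2.5,fy=2.5,interpolation=cv2.INTER_CUBIC)
b=cv2.resize(camera('side')[100:280,150:320],None,fx=1.4,fy=2.5,interpolation=cv2.INTER_CUBIC)
cv2.imwrite('pics/s4.png',np.hstack([a,b]))
E
```

```text
t 7.13 tcp guard mm [-113.   -27.    36.9] F guard [-0.  -0.4] -1.3 op 0.0166
level/yaw err [ 0.0001 -0.0008  0.0004]
[-0.9158  0.507  -0.4797  0.5849 -0.0004 -0.5492]
```

View pics/s4.png

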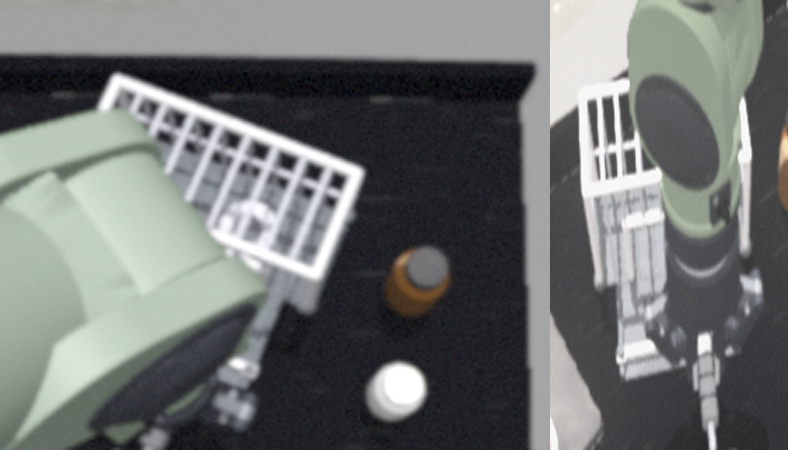

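```bash
python3 - <<'E'
from h import *
ims=np.mean([camera('top').astype(float) for _ in range(6)],0)
a=cv2.resize(ims[135:205,245:335].astype(np.uint8),None,fx=8,fy=8,interpolation=cv2.INTER_CUBIC)
for x,y,z,c in [(38,-27,24,(0,0,255)),(38,-27,11,(0,255,0)),(0,-51,3,(255,0,0)),(0,95,115,(255,0,255)),(0,-95,115,(255,0,255))]:
    p=proj('top',Wd(x,y,z),s=1)[0]; q=(p-[245,135]+.5)*8; print(p)
    cv2.drawMarker(a,tuple(int(v) for v in q),c,cv2.MARKER_CROSS,14,1)
cv2.imwrite('pics/s5.png',a)
E
```

```text
[278.27086756 169.46614982]
[278.2675418  171.14491254]
[282.21036315 193.11416439]
[208.40286997 150.89063426]
[305.66171911 188.87139633]
```

View pics/s5.png

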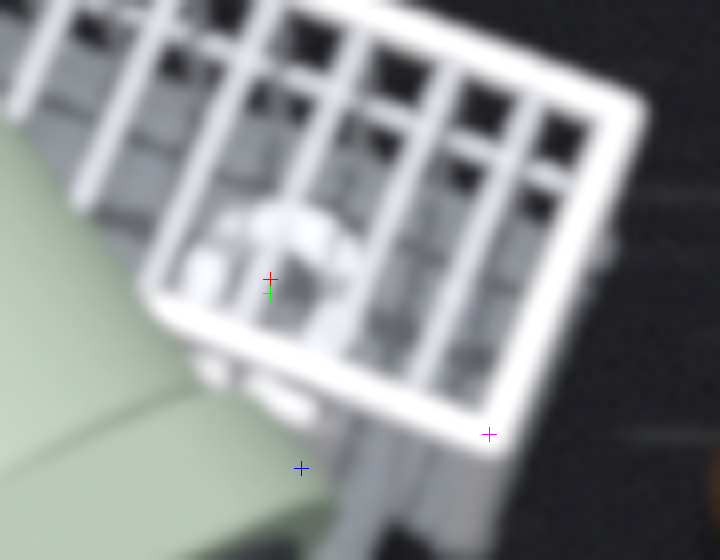

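The model matches the picture: the roof corner marker sits on the corner. The washer ring is centred near (278,288), which is guard (39,-28), so the hook should be over the hole. I'll descend carefully.

>>> {"method": "move_arm", "body": {"series": [{"gripper":255,"tx":0,"ty":-0.001,"tz":0.004,"ax":0,"ay":0,"az":0},{"gripper":255,"tx":0,"ty":-0.001,"tz":0.008,"ax":0,"ay":0,"az":0},{"gripper":255,"tx":0,"ty":-0.001,"tz":0.011,"ax":0,"ay":0,"az":0},{"gripper":255,"tx":0,"ty":-0.001,"tz":0.012,"ax":0,"ay":0,"az":0},{"gripper":255,"tx":0,"ty":-0.001,"tz":0.012,"ax":0,"ay":0,"az":0}]}}

```text
time_s: 7.95
ee_pos: [0.3787, -0.3738, 0.0245]
orientation: [0.182, 0.983, 0.0, -0.001]
contact_force: [0.3, -0.0, -1.1]
opening: 0.0166
```

>>> {"method": "move_arm", "body": {"series": [{"gripper":255,"tx":0,"ty":0,"tz":0.001,"ax":0,"ay":0,"az":0},{"gripper":255,"tx":0,"ty":0,"tz":0.002,"ax":0,"ay":0,"az":0},{"gripper":255,"tx":0,"ty":0,"tz":0.002,"ax":0,"ay":0,"az":0}]}}

```text
time_s: 8.2
ee_pos: [0.379, -0.3742, 0.023]
orientation: [0.182, 0.983, 0.0, -0.0]
contact_force: [-0.2, 0.6, -2.2]
opening: 0.0168
```

```bash
python3 - <<'E'
from h import *
np.set_printoptions(precision=4,suppress=True)
o=st(); print(o['ft_torque'])
E
```

```text
t 8.2 tcp guard mm [-112.9  -28.1   23. ] F guard [-0.4  0.4] -2.2 op 0.0168
level/yaw err [ 0.0002 -0.0003  0.0002]
[-0.0048 -0.0367  0.0015]
```

>>> {"method": "move_arm", "body": {"series": [{"gripper":255,"tx":0,"ty":0,"tz":0.001,"ax":0,"ay":0,"az":0},{"gripper":255,"tx":0,"ty":0,"tz":0.002,"ax":0,"ay":0,"az":0},{"gripper":255,"tx":0,"ty":0,"tz":0.002,"ax":0,"ay":0,"az":0}]}}

```text
time_s: 8.45
ee_pos: [0.3789, -0.3741, 0.021]
orientation: [0.182, 0.983, 0.0, -0.0]
contact_force: [-0.7, 0.4, -1.3]
opening: 0.0163
```

>>> {"method": "move_arm", "body": {"series": [{"gripper":255,"tx":0,"ty":0,"tz":0.001,"ax":0,"ay":0,"az":0},{"gripper":255,"tx":0,"ty":0,"tz":0.0015,"ax":0,"ay":0,"az":0},{"gripper":255,"tx":0,"ty":0,"tz":0.0015,"ax":0,"ay":0,"az":0}]}}

```text
time_s: 8.7
ee_pos: [0.3789, -0.3741, 0.0195]
orientation: [0.182, 0.983, 0.0, -0.0]
contact_force: [-0.6, -0.3, -1.0]
opening: 0.0166
```

```bash
python3 - <<'E'
from h import *
np.set_printoptions(precision=4,suppress=True)
o=st(); print(o['ft_torque'])
E
```

```text
t 8.7 tcp guard mm [-113.   -28.1   19.5] F guard [-0.5 -0.5] -1.0 op 0.0166
level/yaw err [ 0.0002 -0.0004  0.0002]
[-0.0344 -0.0121  0.0145]
```

>>> {"method": "move_arm", "body": {"series": [{"gripper":255,"tx":0,"ty":0,"tz":0.001,"ax":0,"ay":0,"az":0},{"gripper":255,"tx":0,"ty":0,"tz":0.0018,"ax":0,"ay":0,"az":0},{"gripper":255,"tx":0,"ty":0,"tz":0.0018,"ax":0,"ay":0,"az":0}]}}

```text
time_s: 8.95
ee_pos: [0.3789, -0.3741, 0.0177]
orientation: [0.182, 0.983, 0.0, -0.0]
contact_force: [0.0, 0.3, -0.9]
opening: 0.0166
```

>>> {"method": "move_arm", "body": {"series": [{"gripper":255,"tx":0,"ty":0,"tz":0.001,"ax":0,"ay":0,"az":0},{"gripper":255,"tx":0,"ty":0,"tz":0.001,"ax":0,"ay":0,"az":0}]}}

```text
time_s: 9.12
ee_pos: [0.3789, -0.3741, 0.0167]
orientation: [0.182, 0.983, 0.0, -0.0]
contact_force: [0.1, 0.5, -0.9]
opening: 0.0167
```

```bash
python3 - <<'E'
from h import *
np.set_printoptions(precision=4,suppress=True)
o=st(); print(o['ft_torque'])
E
```

```text
t 9.12 tcp guard mm [-113.   -28.    16.7] F guard [-0.1  0.5] -0.9 op 0.0167
level/yaw err [ 0.0002 -0.0005  0.0002]
[ 0.0012 -0.0142 -0.0671]
```

>>> {"method": "move_arm", "body": {"series": [{"gripper":255,"tx":0,"ty":0,"tz":0.001,"ax":0,"ay":0,"az":0},{"gripper":255,"tx":0,"ty":0,"tz":0.001,"ax":0,"ay":0,"az":0}]}}

```text
time_s: 9.28
ee_pos: [0.379, -0.3742, 0.0157]
orientation: [0.182, 0.983, 0.0, -0.0]
contact_force: [-0.8, 1.1, -0.5]
opening: 0.0164
```

>>> {"method": "move_arm", "body": {"series": [{"gripper":255,"tx":0,"ty":0,"tz":0.0006,"ax":0,"ay":0,"az":0},{"gripper":255,"tx":0,"ty":0,"tz":0.0006,"ax":0,"ay":0,"az":0}]}}

```text
time_s: 9.45
ee_pos: [0.379, -0.3742, 0.0153]
orientation: [0.182, 0.983, 0.0, -0.0]
contact_force: [-0.6, -0.1, -0.3]
opening: 0.017
```

Contact with the tray at TCP z≈15.4 agrees with the nominal height, so the grip has hardly tilted. I'll raise 2.5 mm and slide left.

>>> {"method": "move_arm", "body": {"series": [{"gripper":255,"tx":0,"ty":0,"tz":-0.0025,"ax":0,"ay":0,"az":0},{"gripper":255,"tx":0,"ty":0.004,"tz":-0.0025,"ax":0,"ay":0,"az":0},{"gripper":255,"tx":0,"ty":0.008,"tz":-0.0025,"ax":0,"ay":0,"az":0},{"gripper":255,"tx":0,"ty":0.012,"tz":-0.0025,"ax":0,"ay":0,"az":0},{"gripper":255,"tx":0,"ty":0.016,"tz":-0.0025,"ax":0,"ay":0,"az":0},{"gripper":255,"tx":0,"ty":0.02,"tz":-0.0025,"ax":0,"ay":0,"az":0},{"gripper":255,"tx":0,"ty":0.024,"tz":-0.0025,"ax":0,"ay":0,"az":0},{"gripper":255,"tx":0,"ty":0.028,"tz":-0.0025,"ax":0,"ay":0,"az":0},{"gripper":255,"tx":0,"ty":0.032,"tz":-0.0025,"ax":0,"ay":0,"az":0},{"gripper":255,"tx":0,"ty":0.034,"tz":-0.0025,"ax":0,"ay":0,"az":0}]}}

```text
time_s: 10.28
ee_pos: [0.3913, -0.3418, 0.0177]
orientation: [0.182, 0.983, 0.0, -0.0]
contact_force: [-0.4, -0.4, -0.5]
opening: 0.0163
```

```bash
python3 - <<'E'
from h import *
o=st()
ims=np.mean([camera('top').astype(float) for _ in range(4)],0)
a=cv2.resize(ims[135:205,245:335].astype(np.uint8),None,fx=8,fy=8,interpolation=cv2.INTER_CUBIC)[:,:400]
cv2.imwrite('pics/s6.png',np.hstack([a,cv2.resize(camera('wrist'),(400,560))]))
E
```

```text
t 10.28 tcp guard mm [-113.1    6.6   17.7] F guard [-0.2 -0.6] -0.5 op 0.0163
level/yaw err [ 0.0003 -0.0005  0.0007]
```

View pics/s6.png

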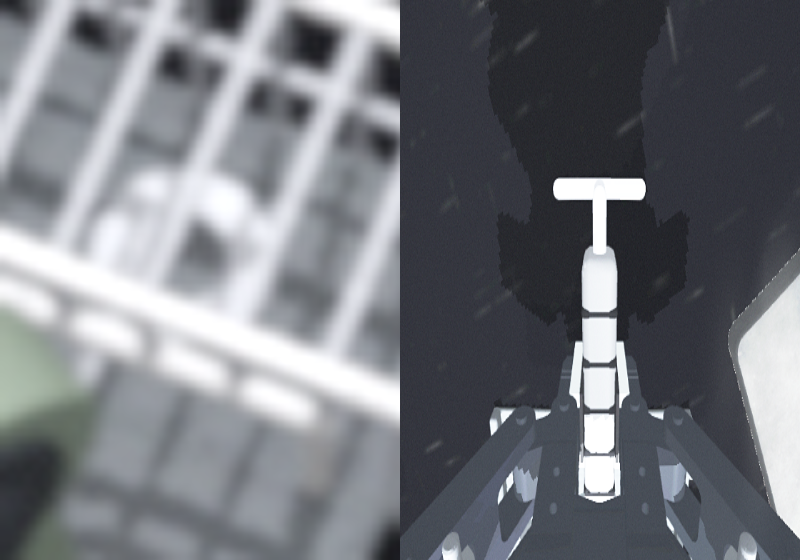

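The washer followed the hook to about y=-4, with the hook in its hole. Now the draw out.

>>> {"method": "move_arm", "body": {"series": [{"gripper":255,"tx":0.004,"ty":0,"tz":0,"ax":0,"ay":0,"az":0},{"gripper":255,"tx":0.009,"ty":0,"tz":0,"ax":0,"ay":0,"az":0},{"gripper":255,"tx":0.014,"ty":0,"tz":0,"ax":0,"ay":0,"az":0},{"gripper":255,"tx":0.019,"ty":0,"tz":0,"ax":0,"ay":0,"az":0},{"gripper":255,"tx":0.024,"ty":0,"tz":0,"ax":0,"ay":0,"az":0},{"gripper":255,"tx":0.029,"ty":0,"tz":0,"ax":0,"ay":0,"az":0},{"gripper":255,"tx":0.034,"ty":0,"tz":0,"ax":0,"ay":0,"az":0},{"gripper":255,"tx":0.039,"ty":0,"tz":0,"ax":0,"ay":0,"az":0},{"gripper":255,"tx":0.044,"ty":0,"tz":0,"ax":0,"ay":0,"az":0},{"gripper":255,"tx":0.049,"ty":0,"tz":0,"ax":0,"ay":0,"az":0}]}}

```text
time_s: 11.37
ee_pos: [0.345, -0.3247, 0.0178]
orientation: [0.182, 0.983, 0.0, -0.0]
contact_force: [0.3, 0.5, -1.0]
opening: 0.0168
```

>>> {"method": "move_arm", "body": {"series": [{"gripper":255,"tx":0.005,"ty":0,"tz":0,"ax":0,"ay":0,"az":0},{"gripper":255,"tx":0.01,"ty":0,"tz":0,"ax":0,"ay":0,"az":0},{"gripper":255,"tx":0.015,"ty":0,"tz":0,"ax":0,"ay":0,"az":0},{"gripper":255,"tx":0.02,"ty":0,"tz":0,"ax":0,"ay":0,"az":0},{"gripper":255,"tx":0.024,"ty":0,"tz":0,"ax":0,"ay":0,"az":0},{"gripper":255,"tx":0.027,"ty":0,"tz":0,"ax":0,"ay":0,"az":0},{"gripper":255,"tx":0.027,"ty":0,"tz":0,"ax":0,"ay":0,"az":0}]}}

```text
time_s: 11.95
ee_pos: [0.3195, -0.3148, 0.0177]
orientation: [0.183, 0.983, 0.0, -0.0]
contact_force: [0.3, -0.6, -1.7]
opening: 0.0167
```

```bash
python3 - <<'E'
from h import *
o=st()
E
```

```text
t 11.95 tcp guard mm [-189.7    6.    17.7] F guard [ 0.5 -0.4] -1.7 op 0.0167
level/yaw err [ 0.0003 -0.001  -0.0002]
```

>>> {"method": "move_arm", "body": {"series": [{"gripper":255,"tx":0.0015,"ty":0,"tz":0,"ax":0,"ay":0,"az":0},{"gripper":255,"tx":0.003,"ty":0,"tz":0,"ax":0,"ay":0,"az":0},{"gripper":255,"tx":0.0045,"ty":0,"tz":0,"ax":0,"ay":0,"az":0},{"gripper":255,"tx":0.0045,"ty":0,"tz":0,"ax":0,"ay":0,"az":0}]}}

```text
time_s: 12.28
ee_pos: [0.3159, -0.3135, 0.0177]
orientation: [0.182, 0.983, 0.0, -0.0]
contact_force: [-0.5, 0.3, -0.2]
opening: 0.0167
```

>>> {"method": "move_arm", "body": {"series": [{"gripper":255,"tx":0.001,"ty":0,"tz":0,"ax":0,"ay":0,"az":0},{"gripper":255,"tx":0.001,"ty":0,"tz":0,"ax":0,"ay":0,"az":0}]}}

```text
time_s: 12.45
ee_pos: [0.315, -0.3132, 0.0177]
orientation: [0.182, 0.983, 0.0, -0.0]
contact_force: [0.3, 0.3, -0.9]
opening: 0.0165
```

>>> {"method": "move_arm", "body": {"series": [{"gripper":255,"tx":0.001,"ty":0,"tz":0,"ax":0,"ay":0,"az":0},{"gripper":255,"tx":0.001,"ty":0,"tz":0,"ax":0,"ay":0,"az":0}]}}

```text
time_s: 12.62
ee_pos: [0.314, -0.3128, 0.0177]
orientation: [0.182, 0.983, 0.0, -0.0]
contact_force: [-0.0, 0.2, -1.4]
opening: 0.017
```

```bash
python3 - <<'E'
from h import *
o=st();print(o['ft_torque'])
E
```

```text
t 12.62 tcp guard mm [-195.6    5.9   17.7] F guard [-0.1  0.2] -1.4 op 0.017
level/yaw err [ 0.0002 -0.0005  0.0002]
[-0.05365577 -0.03830839  0.01967232]
```

>>> {"method": "move_arm", "body": {"series": [{"gripper":255,"tx":0.001,"ty":0,"tz":0,"ax":0,"ay":0,"az":0},{"gripper":255,"tx":0.001,"ty":0,"tz":0,"ax":0,"ay":0,"az":0}]}}

```text
time_s: 12.78
ee_pos: [0.3131, -0.3124, 0.0177]
orientation: [0.182, 0.983, 0.0, -0.0]
contact_force: [0.2, 0.3, -0.1]
opening: 0.0168
```

>>> {"method": "move_arm", "body": {"series": [{"gripper":255,"tx":0.0007,"ty":0,"tz":0,"ax":0,"ay":0,"az":0},{"gripper":255,"tx":0.0007,"ty":0,"tz":0,"ax":0,"ay":0,"az":0}]}}

```text
time_s: 12.95
ee_pos: [0.3125, -0.3122, 0.0177]
orientation: [0.182, 0.983, 0.0, -0.0]
contact_force: [-0.4, -0.3, -0.1]
opening: 0.0168
```

>>> {"method": "move_arm", "body": {"series": [{"gripper":255,"tx":0.0007,"ty":0,"tz":0,"ax":0,"ay":0,"az":0},{"gripper":255,"tx":0.0007,"ty":0,"tz":0,"ax":0,"ay":0,"az":0}]}}

```text
time_s: 13.12
ee_pos: [0.3118, -0.312, 0.0178]
orientation: [0.182, 0.983, 0.0, -0.0]
contact_force: [0.2, 0.5, -1.0]
opening: 0.0163
```

>>> {"method": "move_arm", "body": {"series": [{"gripper":255,"tx":0.0007,"ty":0,"tz":0,"ax":0,"ay":0,"az":0},{"gripper":255,"tx":0.0007,"ty":0,"tz":0,"ax":0,"ay":0,"az":0}]}}

```text
time_s: 13.28
ee_pos: [0.3112, -0.3117, 0.0178]
orientation: [0.182, 0.983, 0.0, -0.0]
contact_force: [0.8, -0.6, -0.3]
opening: 0.0166
```

```bash
python3 - <<'E'
from h import *
o=st();print(o['ft_torque'])
E
```

```text
t 13.28 tcp guard mm [-198.7    5.9   17.8] F guard [ 0.9 -0.3] -0.3 op 0.0166
level/yaw err [ 0.0001 -0.0004  0.0002]
[-0.04216363 -0.01771634 -0.00655359]
```

>>> {"method": "move_arm", "body": {"series": [{"gripper":255,"tx":0.0006,"ty":0,"tz":0,"ax":0,"ay":0,"az":0},{"gripper":255,"tx":0.0006,"ty":0,"tz":0,"ax":0,"ay":0,"az":0}]}}

```text
time_s: 13.45
ee_pos: [0.3106, -0.3115, 0.0177]
orientation: [0.182, 0.983, 0.0, -0.0]
contact_force: [-0.4, -0.8, -1.0]
opening: 0.0169
```

>>> {"method": "move_arm", "body": {"series": [{"gripper":255,"tx":0.0006,"ty":0,"tz":0,"ax":0,"ay":0,"az":0},{"gripper":255,"tx":0.0006,"ty":0,"tz":0,"ax":0,"ay":0,"az":0}]}}

```text
time_s: 13.62
ee_pos: [0.31, -0.3113, 0.0177]
orientation: [0.182, 0.983, 0.0, -0.0]
contact_force: [-0.6, -0.9, -1.0]
opening: 0.0171
```

```bash
python3 - <<'E'
from h import *
o=st()
a=camera('top');b=camera('side')
a=cv2.resize(a[130:250,200:340],(480,411),interpolation=cv2.INTER_CUBIC)
b=cv2.resize(b[130:270,180:290],(320,411),interpolation=cv2.INTER_CUBIC)
cv2.imwrite('pics/s7.png',np.hstack([a,b]))
E
```

```text
t 13.62 tcp guard mm [-199.9    5.9   17.7] F guard [-0.2 -1.1] -1.0 op 0.0171
level/yaw err [ 0.0001 -0.0005  0.0002]
```

View pics/s7.png

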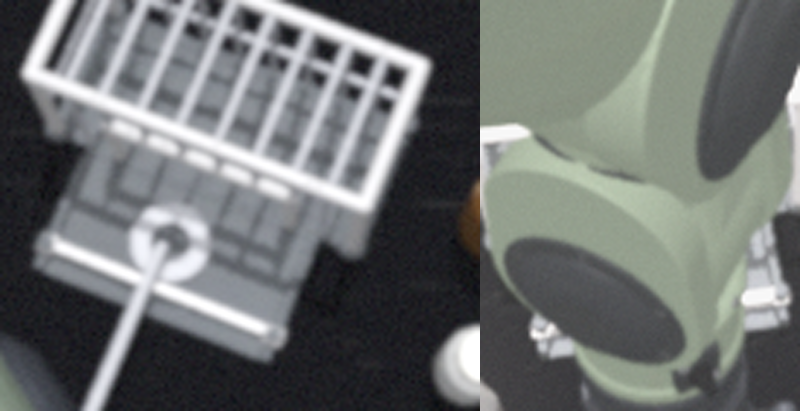

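The washer lies flat on the apron with the hook in its hole (centre about (170,242)), a couple of mm from the bar. I'll continue feeling for it.

>>> {"method": "move_arm", "body": {"series": [{"gripper":255,"tx":0.0006,"ty":0,"tz":0,"ax":0,"ay":0,"az":0},{"gripper":255,"tx":0.0006,"ty":0,"tz":0,"ax":0,"ay":0,"az":0}]}}

```text
time_s: 13.88
ee_pos: [0.3098, -0.3112, 0.0178]
orientation: [0.182, 0.983, 0.0, 0.0]
contact_force: [1.0, -0.9, -1.4]
opening: 0.0169
```

>>> {"method": "move_arm", "body": {"series": [{"gripper":255,"tx":0.0006,"ty":0,"tz":0,"ax":0,"ay":0,"az":0},{"gripper":255,"tx":0.0006,"ty":0,"tz":0,"ax":0,"ay":0,"az":0}]}}

```text
time_s: 14.05
ee_pos: [0.3096, -0.3112, 0.0179]
orientation: [0.182, 0.983, 0.0, 0.0]
contact_force: [1.8, -0.4, -2.5]
opening: 0.0167
```

>>> {"method": "move_arm", "body": {"series": [{"gripper":255,"tx":0.0006,"ty":0,"tz":0,"ax":0,"ay":0,"az":0},{"gripper":255,"tx":0.0006,"ty":0,"tz":0,"ax":0,"ay":0,"az":0}]}}

```text
time_s: 14.22
ee_pos: [0.3093, -0.3111, 0.018]
orientation: [0.182, 0.983, -0.0, 0.001]
contact_force: [4.2, 0.6, -1.2]
opening: 0.0164
```

```bash
python3 - <<'E'
from h import *
o=st();print(o['ft_torque'])
E
```

```text
t 14.22 tcp guard mm [-200.6    5.8   18. ] F guard [3.7 2.1] -1.2 op 0.0164
level/yaw err [0.0002 0.0016 0.0006]
[-0.04568758 -0.79096115  0.11799651]
```

>>> {"method": "move_arm", "body": {"series": [{"gripper":255,"tx":0.0006,"ty":0,"tz":0,"ax":0,"ay":0,"az":0},{"gripper":255,"tx":0.0006,"ty":0,"tz":0,"ax":0,"ay":0,"az":0},{"gripper":255,"tx":0.0006,"ty":0,"tz":0,"ax":0,"ay":0,"az":0}]}}

```text
time_s: 14.47
ee_pos: [0.3091, -0.3111, 0.0181]
orientation: [0.182, 0.983, -0.0, 0.001]
contact_force: [6.6, 0.2, -2.3]
opening: 0.0165
```

```bash
python3 - <<'E'
from h import *
o=st();print(o['ft_torque'])
E
```

```text
t 14.47 tcp guard mm [-200.8    5.7   18.1] F guard [6.1 2.6] -2.3 op 0.0165
level/yaw err [0.0002 0.0024 0.0008]
[-0.14553198 -1.04003575  0.1013347 ]
```

>>> {"method": "move_arm", "body": {"series": [{"gripper":255,"tx":0,"ty":0,"tz":0,"ax":0,"ay":0,"az":0},{"gripper":255,"tx":0,"ty":0,"tz":0,"ax":0,"ay":0,"az":0},{"gripper":255,"tx":0,"ty":0,"tz":0,"ax":0,"ay":0,"az":0},{"gripper":255,"tx":0,"ty":0,"tz":0,"ax":0,"ay":0,"az":0},{"gripper":255,"tx":0,"ty":0,"tz":0,"ax":0,"ay":0,"az":0}]}}

```text
time_s: 14.88
ee_pos: [0.3091, -0.3111, 0.0181]
orientation: [0.182, 0.983, -0.0, 0.001]
contact_force: [5.4, -1.0, -1.4]
opening: 0.0165
```

```bash
python3 - <<'E'
from h import *
o=st();print(o['ft_torque'])
E
```

```text
t 14.88 tcp guard mm [-200.8    5.7   18.1] F guard [5.4 1. ] -1.4 op 0.0165
level/yaw err [0.0002 0.0023 0.0009]
[-0.09372495 -1.11008624  0.19386743]
```

>>> {"method": "move_arm", "body": {"series": [{"gripper":255,"tx":0,"ty":0,"tz":0,"ax":0,"ay":0,"az":0},{"gripper":255,"tx":0,"ty":0,"tz":0,"ax":0,"ay":0,"az":0},{"gripper":255,"tx":0,"ty":0,"tz":0,"ax":0,"ay":0,"az":0},{"gripper":255,"tx":0,"ty":0,"tz":0,"ax":0,"ay":0,"az":0},{"gripper":255,"tx":0,"ty":0,"tz":0,"ax":0,"ay":0,"az":0},{"gripper":255,"tx":0,"ty":0,"tz":0,"ax":0,"ay":0,"az":0},{"gripper":255,"tx":0,"ty":0,"tz":0,"ax":0,"ay":0,"az":0},{"gripper":255,"tx":0,"ty":0,"tz":0,"ax":0,"ay":0,"az":0}]}}

```text
time_s: 15.55
ee_pos: [0.3091, -0.3111, 0.0181]
orientation: [0.182, 0.983, -0.0, 0.001]
contact_force: [5.7, -0.8, -2.0]
opening: 0.0167
```

```bash
python3 - <<'E'
from h import *
o=st();print(o['ft_torque'])
E
```

```text
t 15.55 tcp guard mm [-200.8    5.7   18.1] F guard [5.6 1.3] -2.0 op 0.0167
level/yaw err [0.0002 0.0024 0.0008]
[-0.14867194 -1.07066162  0.21410959]
```

The pull of about 5.7 N was held steadily for over a second. Now I unload, centre the hook in the hole, and lift it out.

>>> {"method": "move_arm", "body": {"series": [{"gripper":255,"tx":-0.002,"ty":0,"tz":0,"ax":0,"ay":0,"az":0},{"gripper":255,"tx":-0.004,"ty":0,"tz":0,"ax":0,"ay":0,"az":0},{"gripper":255,"tx":-0.0065,"ty":0,"tz":0,"ax":0,"ay":0,"az":0},{"gripper":255,"tx":-0.0065,"ty":0,"tz":0,"ax":0,"ay":0,"az":0},{"gripper":255,"tx":-0.0065,"ty":0,"tz":-0.003,"ax":0,"ay":0,"az":0},{"gripper":255,"tx":-0.0065,"ty":0,"tz":-0.008,"ax":0,"ay":0,"az":0},{"gripper":255,"tx":-0.0065,"ty":0,"tz":-0.015,"ax":0,"ay":0,"az":0},{"gripper":255,"tx":-0.0065,"ty":0,"tz":-0.025,"ax":0,"ay":0,"az":0},{"gripper":255,"tx":-0.0065,"ty":0,"tz":-0.04,"ax":0,"ay":0,"az":0},{"gripper":255,"tx":-0.0065,"ty":0,"tz":-0.055,"ax":0,"ay":0,"az":0}]}}

```text
time_s: 16.38
ee_pos: [0.3136, -0.3125, 0.0737]
orientation: [0.182, 0.983, 0.0, -0.0]
contact_force: [0.9, -0.7, -0.7]
opening: 0.0165
```

>>> {"method": "move_arm", "body": {"series": [{"gripper":255,"tx":0.005,"ty":0,"tz":0,"ax":0,"ay":0,"az":0.1},{"gripper":255,"tx":0.01,"ty":0,"tz":0,"ax":0,"ay":0,"az":0.22},{"gripper":255,"tx":0.01,"ty":0,"tz":0,"ax":0,"ay":0,"az":0.34},{"gripper":255,"tx":0.01,"ty":0,"tz":0,"ax":0,"ay":0,"az":0.46},{"gripper":255,"tx":0.01,"ty":0,"tz":0,"ax":0,"ay":0,"az":0.58},{"gripper":255,"tx":0.01,"ty":0,"tz":0,"ax":0,"ay":0,"az":0.7},{"gripper":255,"tx":0.01,"ty":0,"tz":0,"ax":0,"ay":0,"az":0.82},{"gripper":255,"tx":0.01,"ty":0,"tz":0,"ax":0,"ay":0,"az":0.93},{"gripper":255,"tx":0.01,"ty":0,"tz":0,"ax":0,"ay":0,"az":1.0},{"gripper":255,"tx":0.01,"ty":0,"tz":0,"ax":0,"ay":0,"az":1.0}]}}

```text
time_s: 17.22
ee_pos: [0.3047, -0.3094, 0.0734]
orientation: [0.632, 0.775, -0.0, 0.0]
contact_force: [0.4, -0.2, -0.5]
opening: 0.0167
```

```bash
python3 - <<'E'
from h import *
np.set_printoptions(precision=4,suppress=True)
o=st(); print(o['ee_pos'],rel((.342,-.333,.072),1.149),rel((.342,-.333,.014),1.149))
cv2.imwrite('pics/t8.png',cv2.resize(camera('top')[130:250,200:340],(700,600),interpolation=cv2.INTER_CUBIC))
E
```

```text
t 17.22 tcp guard mm [-205.6    5.7   73.4] F guard [ 0.5 -0.1] -0.5 op 0.0167
level/yaw err [-0.0003  0.0003 -1.0009]
[ 0.3047 -0.3094  0.0734] [-0.0307  0.0318  0.0014  0.      0.0004  0.6247] [-0.0307  0.0318  0.0594  0.      0.0004  0.6247]
```

>>> {"method": "move_arm", "body": {"series": [{"gripper":255,"tx":-0.005,"ty":0.005,"tz":0,"ax":0,"ay":0,"az":0.12},{"gripper":255,"tx":-0.01,"ty":0.01,"tz":0,"ax":0,"ay":0,"az":0.24},{"gripper":255,"tx":-0.015,"ty":0.015,"tz":0,"ax":0,"ay":0,"az":0.36},{"gripper":255,"tx":-0.02,"ty":0.02,"tz":0,"ax":0,"ay":0,"az":0.48},{"gripper":255,"tx":-0.025,"ty":0.026,"tz":0.01,"ax":0,"ay":0,"az":0.58},{"gripper":255,"tx":-0.031,"ty":0.032,"tz":0.022,"ax":0,"ay":0,"az":0.625},{"gripper":255,"tx":-0.031,"ty":0.032,"tz":0.036,"ax":0,"ay":0,"az":0.625},{"gripper":255,"tx":-0.031,"ty":0.032,"tz":0.048,"ax":0,"ay":0,"az":0.625},{"gripper":255,"tx":-0.031,"ty":0.032,"tz":0.055,"ax":0,"ay":0,"az":0.625},{"gripper":255,"tx":-0.031,"ty":0.032,"tz":0.055,"ax":0,"ay":0,"az":0.625}]}}

```text
time_s: 18.1
ee_pos: [0.3415, -0.3321, 0.0167]
orientation: [0.839, 0.544, -0.0, -0.001]
contact_force: [-0.7, 1.1, -0.3]
opening: 0.0165
```

>>> {"method": "move_arm", "body": {"series": [{"gripper":255,"tx":0,"ty":0,"tz":0.002,"ax":0,"ay":0,"az":0},{"gripper":255,"tx":0,"ty":0,"tz":0.004,"ax":0,"ay":0,"az":0},{"gripper":255,"tx":0,"ty":0,"tz":0.004,"ax":0,"ay":0,"az":0}]}}

```text
time_s: 18.35
ee_pos: [0.3424, -0.3334, 0.0141]
orientation: [0.839, 0.544, -0.0, 0.0]
contact_force: [0.5, -0.6, -1.1]
opening: 0.0165
```

```bash
python3 - <<'E'
from h import *
o=st(); print(o['ee_pos'])
E
```

```text
t 18.35 tcp guard mm [-161.7   -3.1   14.1] F guard [ 0.7 -0.4] -1.1 op 0.0165
level/yaw err [ 0.0000e+00  5.0000e-04 -1.6245e+00]
[ 0.34242794 -0.33337952  0.01408336]
```

>>> {"method": "move_arm", "body": {"series": [{"gripper":255,"tx":0,"ty":0,"tz":0.0007,"ax":0,"ay":0,"az":0},{"gripper":255,"tx":0,"ty":0,"tz":0.0007,"ax":0,"ay":0,"az":0}]}}

```text
time_s: 18.52
ee_pos: [0.3424, -0.3334, 0.0134]
orientation: [0.839, 0.544, -0.0, 0.0]
contact_force: [-0.3, 0.4, -1.2]
opening: 0.0167
```

>>> {"method": "move_arm", "body": {"series": [{"gripper":255,"tx":0,"ty":0,"tz":0.0006,"ax":0,"ay":0,"az":0},{"gripper":255,"tx":0,"ty":0,"tz":0.0006,"ax":0,"ay":0,"az":0}]}}

```text
time_s: 18.68
ee_pos: [0.3425, -0.3333, 0.0128]
orientation: [0.839, 0.544, -0.0, 0.0]
contact_force: [-0.8, -0.2, 1.3]
opening: 0.0165
```

>>> {"method": "move_arm", "body": {"series": [{"gripper":190,"tx":0,"ty":0,"tz":0,"ax":0,"ay":0,"az":0},{"gripper":150,"tx":0,"ty":0,"tz":0,"ax":0,"ay":0,"az":0},{"gripper":110,"tx":0,"ty":0,"tz":0,"ax":0,"ay":0,"az":0},{"gripper":80,"tx":0,"ty":0,"tz":0,"ax":0,"ay":0,"az":0},{"gripper":60,"tx":0,"ty":0,"tz":0,"ax":0,"ay":0,"az":0},{"gripper":60,"tx":0,"ty":0,"tz":0,"ax":0,"ay":0,"az":0},{"gripper":60,"tx":0,"ty":0,"tz":-0.005,"ax":0,"ay":0,"az":0},{"gripper":60,"tx":0,"ty":0,"tz":-0.02,"ax":0,"ay":0,"az":0},{"gripper":60,"tx":0,"ty":0,"tz":-0.05,"ax":0,"ay":0,"az":0},{"gripper":60,"tx":0,"ty":0,"tz":-0.08,"ax":0,"ay":0,"az":0}]}}

```text
time_s: 19.52
ee_pos: [0.3415, -0.3321, 0.0928]
orientation: [0.839, 0.544, -0.0, -0.002]
contact_force: [0.3, -0.3, 0.8]
opening: 0.0654
```

>>> {"method": "move_arm", "body": {"series": [{"gripper":60,"tx":0,"ty":0,"tz":-0.03,"ax":0,"ay":0,"az":0},{"gripper":60,"tx":0,"ty":0,"tz":-0.07,"ax":0,"ay":0,"az":0},{"gripper":60,"tx":0,"ty":0,"tz":-0.11,"ax":0,"ay":0,"az":0},{"gripper":60,"tx":0,"ty":0,"tz":-0.15,"ax":0,"ay":0,"az":0},{"gripper":60,"tx":0,"ty":0,"tz":-0.165,"ax":0,"ay":0,"az":0},{"gripper":60,"tx":0,"ty":0,"tz":-0.165,"ax":0,"ay":0,"az":0},{"gripper":60,"tx":0,"ty":0,"tz":-0.165,"ax":0,"ay":0,"az":0},{"gripper":60,"tx":0,"ty":0,"tz":-0.165,"ax":0,"ay":0,"az":0}]}}

```text
time_s: 20.18
ee_pos: [0.3418, -0.3325, 0.2564]
orientation: [0.839, 0.544, -0.0, -0.001]
contact_force: [0.6, -0.0, -0.4]
opening: 0.0655
```

```bash
python3 - <<'E'
from h import *
o=st(); print(o['ee_pos'],o['contact_force'])
I=camera_info('wrist'); np.save('w9.npy',I,allow_pickle=True)
im=camera('wrist'); cv2.imwrite('pics/w9.png',im)
cv2.imwrite('pics/w9v.png',np.hstack([cv2.resize(im[60:310,230:480],(500,500),interpolation=cv2.INTER_CUBIC),cv2.resize(camera('top')[150:270,200:270],(292,500),interpolation=cv2.INTER_CUBIC)]))
E
```

```text
t 20.18 tcp guard mm [-162.7   -2.5  256.4] F guard [0.5 0.2] -0.4 op 0.0655
level/yaw err [-6.0000e-04 -2.2000e-03 -1.6248e+00]
[ 0.3417878  -0.33245848  0.25642865] [ 0.5721384  -0.03110203 -0.38198425]
```

View pics/w9v.png

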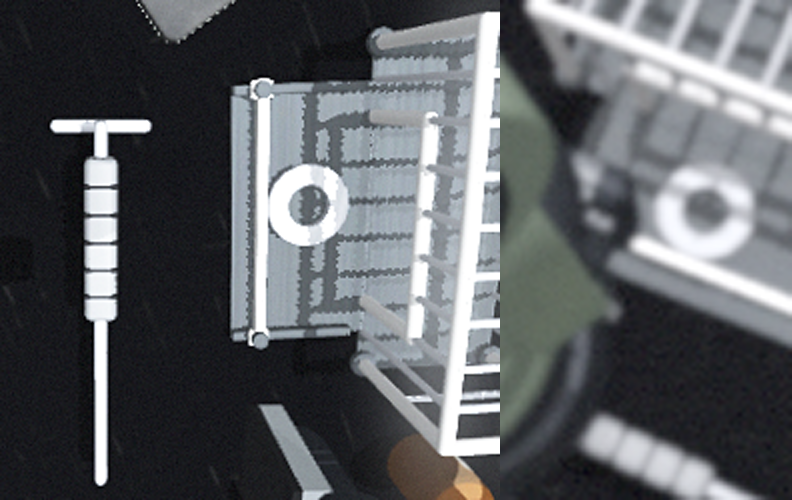

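The washer lies flat with its edge (column 268) on the bar's face (column 269). The rod lies on its foot and tip, clear of the tray. One quick numeric check, then I'll hand in.

```bash
python3 - <<'E'
from h import *
np.set_printoptions(precision=1,suppress=True)
I=np.load('w9.npy',allow_pickle=True).item()
w=lambda x,y,z:G(atz('wrist',(230+x/2,60+y/2),z,s=1,info=I))
print('washer L/R/c',w(268,204,.011),w(349,204,.011),'bar face',w(270,150,.0135),w(270,260,.0135))
print('foot,hook',w(101,126,.03),w(101,483,.03), np.linalg.norm(w(101,126,.03)-w(101,483,.03)))
print(finish_job())
E
```

```text
washer L/R/c [-63.8   7.8  11. ] [-16.6   5.5  11. ] bar face [-63.6  38.5  13.5] [-62.7 -24.7  13.5]
foot,hook [-157.1   56.8   30. ] [-168.4 -156.8   30. ] 213.9219085076512
the job is handed in; nothing more can be done
None
```

I drew the washer out through the window with the hook in its hole and pulled it home against the stop bar. The pull read about 5.4–6.1 N and was held for just over a second. Then I laid the rod on the bench about where it started, on its foot and hook tip, off the tray. The job was handed in at about 20 s of the 61 s allowed.

- **Washer:** the last wrist picture shows it flat, with its edge at x = -63.8 mm and the bar's face at -63 to -64 mm. That is contact within the roughly 2 mm camera accuracy.
- **Rod:** it looks level, and measures 214 mm from foot to hook against the true 210 mm. About 2 mm of the shift I saw between views is in line with this.
- **Forces:** no reading went above about 7 N. Force was only read at the end of each move, so a brief peak between readings would not show.
- **Bottles:** the last pictures don't show both bottles in full. I saw no contact with either, and the arm stayed well clear of them.
- **Disagreements:** the first washer depth estimates differed between cameras, from 33 to 45 mm. I used a closer look and felt for the tray with the tip. One early move during the approach applied a false tilt correction of about 0.8 degrees, which I corrected before gripping.

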